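# Clear the cactus out of the planter and rake its drainage layer even

### The job

The potted cactus is in the way: lift it out of the concrete planter and stand it gently upright, wholly on the round cork mat. Then take the hand rake and, with the rake only, draw the six lava stones away from the end where they are bunched, into an even single layer along the whole length of the planter's floor. Lay the rake back down on the table outside the planter, and leave everything else on the table alone.

Things in the scene. Friction and masses are not known exactly. Their poses are not given: they have to be found in the camera images.
- planter: Cast-concrete trough, fixed, open at the top: 150 x 326 mm outside, 84 mm high, walls 13 mm and floor 13 mm thick (inside 124 x 300 mm, 71 mm deep). Origin: centre of its underside; x across its width, y along its length, z up. The stones are bunched at its +y end; its -y half is bare but for the potted cactus.
- pot_mid (a point): A small cactus in a terracotta pot, about 0.26 kg, loose, standing upright on the planter's floor in its bare half. The pot is 92 mm high, foot 48 mm across, widening to 56 mm, with a straight rim band 62 mm across over its top 32 mm; the round cactus stands another 21 mm above the rim. The point is on the pot's axis, 46 mm above its foot; z along the axis.
- pot: The same potted cactus; origin at the centre of its foot, z up the axis.
- mat_top (a point): Round cork mat, fixed, 124 mm across, 6 mm thick, lying on the table to one side of the planter (left or right changes). The point is the centre of its top.
- rake_grip (a point): Hand rake, loose, about 0.12 kg, lying on the table before the planter on its tine tips and handle end. Straight wooden handle 18 mm wide, 14 mm thick; whole rake 265 mm long. The point is on the handle's centre line, 130 mm from the head bar and 120 mm from the handle's end. As it lies, its frame has z up, x from handle end to head (horizontal), y across; the handle itself rises 7.4 degrees towards the head in this frame.
- rake_tips (a point): Middle of the row of tine tips of the rake: at (147, 0, -21) mm from the grip point in the rake's frame (same axes). The steel head is 88 mm wide with five tines 42 mm long, 8 mm wide, 5 mm thick, 11 mm apart; the tines lean 18 degrees outward from square to the handle. The planter's wall is higher than the tines are long, so the handle must slope up over the end wall while raking.
- rake: The same rake; origin on the table plane below its handle, same axes as the grip point.
- stone1: Lava stone 1 of 6: rough chunk about 45 x 37 mm, 28 mm high, about 30 g, loose, on the planter's floor; at the start they lie as three rows of two across the planter's +y end, about 17 mm between rows. Origin: centre of its underside, z up.
- stone2: Lava stone 2 of 6: rough chunk about 45 x 37 mm, 28 mm high, about 30 g, loose, on the planter's floor; at the start they lie as three rows of two across the planter's +y end, about 17 mm between rows. Origin: centre of its underside, z up.
- stone3: Lava stone 3 of 6: rough chunk about 45 x 37 mm, 28 mm high, about 30 g, loose, on the planter's floor; at the start they lie as three rows of two across the planter's +y end, about 17 mm between rows. Origin: centre of its underside, z up.
- stone4: Lava stone 4 of 6: rough chunk about 45 x 37 mm, 28 mm high, about 30 g, loose, on the planter's floor; at the start they lie as three rows of two across the planter's +y end, about 17 mm between rows. Origin: centre of its underside, z up.
- stone5: Lava stone 5 of 6: rough chunk about 45 x 37 mm, 28 mm high, about 30 g, loose, on the planter's floor; at the start they lie as three rows of two across the planter's +y end, about 17 mm between rows. Origin: centre of its underside, z up.
- stone6: Lava stone 6 of 6: rough chunk about 45 x 37 mm, 28 mm high, about 30 g, loose, on the planter's floor; at the start they lie as three rows of two across the planter's +y end, about 17 mm between rows. Origin: centre of its underside, z up.
- hex_tray_mid (a point): Bystander, loose, to be left alone: hexagonal concrete tray 148 mm across with a small dried-flower arrangement, 110 mm high, on the opposite side of the planter from the mat. The point is near its middle.
- grass_glass_mid (a point): Bystander, loose, to be left alone: drinking glass of grass, 70 mm across, 165 mm high with the grass, beyond the right-hand end of the planter. The point is near its middle.
- water_bottle_mid (a point): Bystander, loose, to be left alone: water bottle, 70 mm across, 225 mm high, beyond the left-hand end of the planter. The point is near its middle.
- snips_mid (a point): Bystander, loose, to be left alone: florist's snips, 150 mm long, lying flat. The point is near its middle.
- jar_mid (a point): Bystander, loose, to be left alone: glass jar with lid, 72 mm across, 85 mm high. The point is near its middle.
Mind the look-alikes: they are no part of the job. What is shaped like the stone5 but pink or turquoise is not meant.

How it is judged:
By the outcome, as a careful person would: the job done as asked, in the order asked, and still so for the second after the job is handed in, with the robot touching nothing.
It also fails if it takes over 72 s, if anything falls off the work surface, if the arm or the gripper's body presses on something with over 40 N, if the wrist force passes 120 N, or if a joint passes its speed limit or range.

### The arm

A 6-joint arm with a two-finger parallel gripper is mounted at the origin on the work surface. World frame = base frame: x ahead of the robot, y to its left, z up, the work surface at z = 0. Lengths are in mm, angles in rad, forces in N, time in s.
With the tool pointing down it reaches from about 350 to 975 mm from the base axis. Payload 7.1 kg.
Tool frame: the origin (TCP) lies at the very end of the fingers, on their centre line; the grasp point (between the pads) lies ctrl.hold_point_z behind it (ctrl.hold_point_z is the distance from the TCP to the grasp point, in mm); z points along the fingers, y is the line along which they close (so a half turn about z gives the same grasp; the last joint's range is limited). The gripper opens to 88 mm and grips with 3 to 60 N. Pads are 20 mm wide; open, the fingers measure 115 mm over their backs; the gripper's body (75 mm by 178 mm) begins 61 mm behind the grasp point.
Start: joints at [-1.362, 0.423, 1.63, -0, 1.089, -0.019], TCP at [141.166, -608.832, 187.175] pointing down, gripper open.
Joint ranges: [-3, 3], [-0.9, 2.11], [0.09, 2.58], [-1.31, 4.45], [0.11, 2.69], [-2.54, 2.54]. Speed limits (rad/s): [2.39, 2.39, 3.01, 3.14, 3.14, 3.14].

### API

Orientations are given as a rotation vector (axis times angle).
In Python, from workcell import ctrl gives the robot as it stands. The module is installed in compiled form; this text tells all that it offers.
- The arm moves only by the shell command python3 -m creep 'ROWS'. ROWS is JSON, a list of rows, each an object with "translation": the shift along the tool's x, y, z in mm, a list of three; "angular": the turn, a rotation vector about the tool's x, y, z in rad, a list of three; "jaw": the opening, from 0 (shut) to 1 (fully open). A call has exactly 8 rows; each row is the pose to reach, as a shift and turn from the pose commanded when the call began, along the tool's axes at that moment; what a row does not reach only later rows make up. A row lasts 1/8 s, in which the tool goes at most 62.5 mm and 10.7 degrees, less where a joint would pass 70% of its speed; a pose out of reach is approached as far as the arm can. A call with a gripper value outside its range is refused whole. The fingers move at their own pace and stop on an object; the grip force is fixed at half the most. Time passes only in rows, so rows that repeat a pose let the fingers close, or fill a call up. It gives the time, the measured TCP pose, the force, the opening and the grip force at its end, in the units of the state.
- ctrl.get_obs(): the state, without advancing time (a new reading comes with each control period).
- ctrl.get_image(name): name is "scene" or "top" or "wrist"; returns the picture (480x640x3 uint8, red, green, blue); there is no depth.
- ctrl.camera_info(name): a dict with "camera_matrix" (3x3 intrinsics, pixels), "world_from_camera" (4x4, takes a point from camera to world coordinates). Camera axes: x right, y up, looking along -z (the intrinsics and any distortion apply to the point x, -y, -z); pixel columns grow to the right and rows downward; lengths in mm; the calibration is good to about 2 mm. A picture is of the moment at which its call begins: read the wrist's pose just before it. camera_info takes no time and is no camera call; for the wrist camera it gives the pose at the moment of the call.
- ctrl.close_job(): hands the job in; it is judged then, once.
Trained networks look in the newest picture that a camera, given by its name, has taken for a name from the list of things; names that differ only in an ending like _2 or _b are one class to them, and where a whole thing is asked for, a point or a joint stands for the part that bears it (a point fixed in the world has none). Each returns a list of dicts, best first, with "score" (0 to 1); they miss things now and then, are a little off and sometimes report something else, mostly with a low value. They report only what shows in the picture. A call takes as long as a camera call. They do not tell look-alikes from the thing itself.
- ctrl.look_for(camera, label): "rect" ([left, top, right, bottom] in pixels, round what is visible of it).
The state is a dict: "t": time; "qpos": joint angles; "qvel": joint speeds; "joint_torque": joint torques, N m; "ee_pos": TCP position; "orientation": TCP orientation; "ft_force": force on the tool from outside, world axes, zero at the start; "moment": the same for the moment, N m; "width": finger opening in mm; "grasp_force": force on a finger pad.
Only numpy, scipy, OpenCV 4.12 (cv2) and the standard library are available. Lean on these libraries where they do the work, as an engineer would, in place of code of your own. Each camera call takes 0.05 s, during which the arm holds its last target. There are 200 camera calls.

## Working session

There is one attempt and no reset: what is moved stays moved. The work goes in short steps, Python scripts to look and compute and a shell command to move; the robot and the scene stay as the last step left them, time stands still between calls to the robot, and variables do not carry over. Pictures are saved under pics/ and viewed, at most 10 in all, crops included, and the job is handed in when it is done.

```bash
mkdir -p pics; cat > h.py <<'E'
import numpy as np,cv2
from workcell import ctrl
from scipy.spatial.transform import Rotation as R
def ray(cam,u,v,z):
    i=ctrl.camera_info(cam);K=np.array(i["camera_matrix"]);T=np.array(i["world_from_camera"])
    d=np.linalg.inv(K)@[u,v,1];d=T[:3,:3]@[d[0],-d[1],-d[2]];o=T[:3,3]
    return o+d*(z-o[2])/d[2]
def proj(cam,p):
    i=ctrl.camera_info(cam);K=np.array(i["camera_matrix"]);T=np.array(i["world_from_camera"])
    c=T[:3,:3].T@(np.array(p)-T[:3,3]);q=K@[c[0],-c[1],-c[2]];return q[:2]/q[2]
def save(cam,name):
    im=ctrl.get_image(cam);cv2.imwrite("pics/"+name,im[:,:,::-1]);return im
E
python3 - <<'E'
from h import *
np.set_printoptions(precision=1,suppress=True)
a=save("top","top0.png");b=save("scene","scene0.png")
for n in ["planter","pot_mid","mat_top","rake_grip","stone1","hex_tray_mid","snips_mid","jar_mid","water_bottle_mid","grass_glass_mid"]:
    print(n,[( [round(x) for x in d["rect"]],round(d["score"],2)) for d in ctrl.look_for("top",n)][:9])
i=ctrl.camera_info("top");print(i, ctrl.hold_point_z); o=ctrl.get_obs();print(o)
E
```

```text
planter [([222, 139, 387, 229], 0.9)]
pot_mid [([319, 164, 353, 198], 0.82)]
mat_top [([116, 220, 168, 278], 0.57)]
rake_grip [([257, 258, 380, 297], 0.71), ([319, 162, 352, 197], 0.48)]
stone1 [([242, 196, 258, 214], 0.8), ([188, 160, 209, 175], 0.8), ([207, 244, 224, 257], 0.77), ([242, 168, 253, 188], 0.67), ([292, 189, 303, 209], 0.61), ([265, 169, 278, 189], 0.59), ([263, 194, 283, 214], 0.55), ([287, 166, 307, 186], 0.48), ([320, 164, 354, 197], 0.19)]
hex_tray_mid [([450, 224, 514, 298], 0.61)]
snips_mid [([415, 301, 443, 370], 0.76), ([116, 221, 171, 278], 0.25)]
jar_mid [([162, 310, 206, 347], 0.8), ([241, 172, 251, 189], 0.65), ([254, 254, 377, 292], 0.35), ([243, 195, 254, 213], 0.24)]
water_bottle_mid [([91, 126, 169, 182], 0.63)]
grass_glass_mid [([460, 135, 517, 180], 0.86)]
{'camera_matrix': array([[437.9,   0. , 316.9],
       [  0. , 437.9, 242.4],
       [  0. ,   0. ,   1. ]]), 'world_from_camera': array([[  0. ,   1. ,  -0.1, 460.2],
       [ -1. ,   0. ,  -0. , -13.8],
       [ -0. ,   0.1,   1. , 964.4],
       [  0. ,   0. ,   0. ,   1. ]])} 18.700000000000003
{'t': 0.6, 'qpos': array([-1.4,  0.4,  1.6, -0. ,  1.1, -0. ]), 'qvel': array([-0., -0.,  0., -0., -0.,  0.]), 'joint_torque': array([  0. , -54.4, -27.4,   0.1,   0. ,  -0. ]), 'ee_pos': array([ 141.2, -608.8,  187.2]), 'orientation': array([-3.1, -0.4,  0. ]), 'ft_force': array([ 0.1, -0.7,  0.4]), 'moment': array([-0., -0.,  0.]), 'grasp_force': 0.0, 'width': 87.94955784464996}
```

View pics/top0.png

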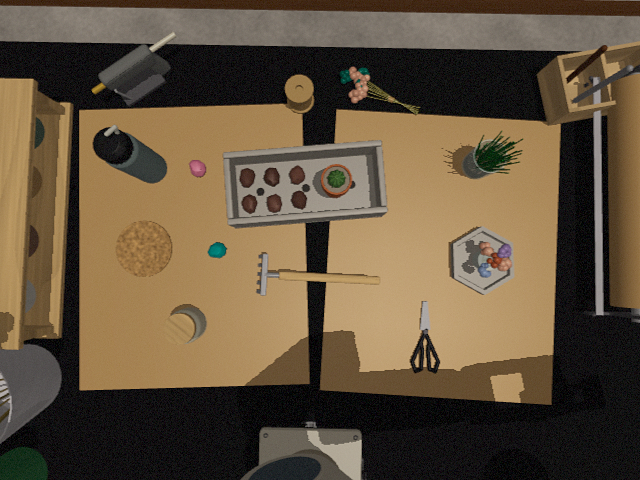

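View pics/scene0.png

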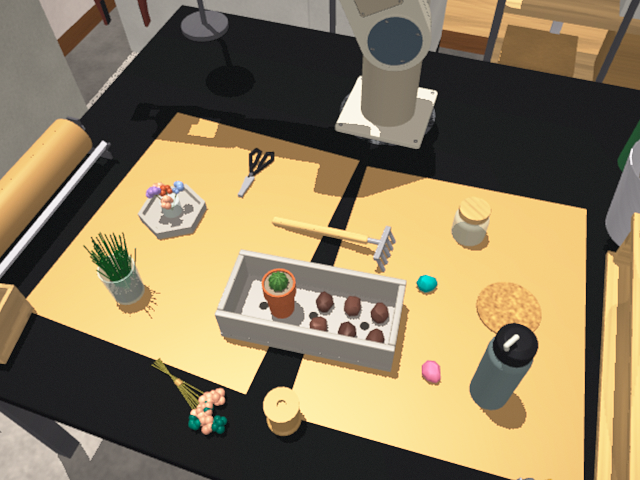

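The top view shows the planter with its rim from (224,152) to (387,213) and the stones at its left (+y) end. The pot is at (336,181), the mat at (144,248) and the rake head at (263,274), with the handle end at (380,280). The six dark-brown stones inside the planter, at (247–299, 174–204), are the ones meant. The pink (198,168) and turquoise (217,250) pieces outside it are look-alikes, which I'll leave alone.

```bash
python3 - <<'E'
from h import *
np.set_printoptions(precision=1,suppress=True)
im=cv2.imread("pics/top0.png")
cv2.imwrite("pics/crop0.png",cv2.resize(im[130:310,205:395],None,fx=4.2,fy=3.3*1,interpolation=cv2.INTER_CUBIC)[:600,:800])
for n,z,pts in [("rim",84,[(224,152),(383,142),(387,213),(229,226)]),("pot",118,[(336,180)]),("mat",6,[(144,248.5)]),
 ("rakehead bar",40,[(263,274)]),("handle end",10,[(380,281)]),("stones",32,[(248,177),(272,177),(297,175),(249,204),(273,203),(299,200)]),
 ("bottle",0,[(155,170)]),("bottletop",200,[(113,146)]),("jar",85,[(180,328)]),("turq",10,[(217,250)]),("hex",30,[(482,260)]),("glass",40,[(478,160)])]:
  print(n,*[ray("top",*p,z)[:2] for p in pts])
o=ctrl.get_obs();print(R.from_rotvec(o["orientation"]).as_matrix())
print(ctrl.camera_info("wrist")["world_from_camera"])
E
```

```text
rim [685.1 186.1] [ 712.2 -137.2] [ 567.2 -147.3] [534.1 171. ]
pot [625.6 -42. ]
mat [487.1 372.7]
rakehead bar [437.8 105.3]
handle end [ 427.5 -145.4]
stones [645.  144.4] [646.1  92.8] [651.5  39.1] [586.7 140.5] [589.9  89.1] [597.5  33.5]
bottle [662.8 357.8]
bottletop [662.2 357.1]
jar [327.9 262.2]
turq [487.2 211.1]
hex [ 477.5 -358.8]
glass [ 689.9 -346. ]
[[ 1.   0.2 -0. ]
 [ 0.2 -1.   0. ]
 [ 0.  -0.  -1. ]]
[[   0.2    0.9    0.2  206.7]
 [  -1.     0.2    0.1 -592.4]
 [   0.    -0.2    1.   384.3]
 [   0.     0.     0.     1. ]]
```

View pics/crop0.png

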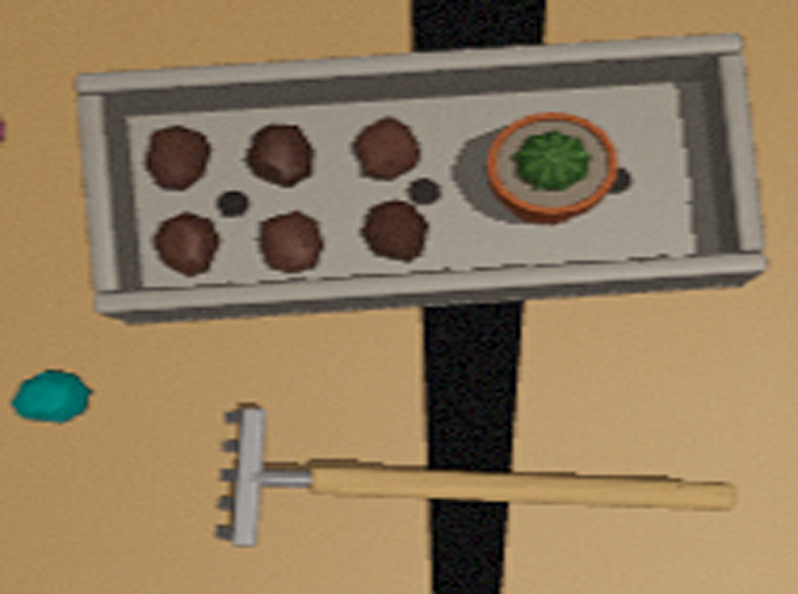

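```bash
cat >> h.py <<'E'
def rel(p,Rt,base=None):
    o=ctrl.get_obs();R0=R.from_rotvec(o["orientation"]);p0=np.array(o["ee_pos"])
    if base is not None:p0,R0=base
    return (R0.inv().apply(np.array(p)-p0)).round(1),(R0.inv()*Rt).as_rotvec().round(4)
def down(yaw): # tool y at yaw (x dir = cos yaw, sin yaw rotated) ; tool x=(c,s), y=(s,-c), z=-1
    c,s=np.cos(yaw),np.sin(yaw);return R.from_matrix(np.array([[c,s,0],[s,-c,0],[0,0,-1.]]))
E
python3 - <<'E'
from h import *
np.set_printoptions(precision=1,suppress=True)
C=np.array([ray("top",*p,84)[:2] for p in [(223.6,153.3),(381.9,141.2),(387.1,210.3),(228.1,222.4)]])
print(C,C.mean(0));a=(C[0]+C[3]-C[1]-C[2])/2;print(np.hypot(*a),np.degrees(np.arctan2(-a[0],a[1])))
print(rel([626,-42,230],down(np.arctan2(-a[0],a[1]))))
E
```

```text
[[ 682.4  186.8]
 [ 713.8 -135. ]
 [ 572.6 -147.5]
 [ 541.3  173.1]] [627.5  19.4]
322.69022832639865 5.573298681017797
(array([ 600.3, -442.7,  -42.8]), array([-0. ,  0. ,  0.1]))
```

```bash
python3 -m creep '[{"translation":[50,-36,-40],"angular":[0,0,0.02],"jaw":1},{"translation":[100,-73,-43],"angular":[0,0,0.04],"jaw":1},{"translation":[150,-110,-43],"angular":[0,0,0.06],"jaw":1},{"translation":[200,-147,-43],"angular":[0,0,0.08],"jaw":1},{"translation":[250,-184,-43],"angular":[0,0,0.1],"jaw":1},{"translation":[300,-221,-43],"angular":[0,0,0.1],"jaw":1},{"translation":[350,-258,-43],"angular":[0,0,0.1],"jaw":1},{"translation":[400,-295,-43],"angular":[0,0,0.1],"jaw":1}]'
python3 - <<'E'
from h import *
print(*rel([626,-42,230],down(.097)))
E
```

```text
t: 1.6
ee_pos: [460.5, -235.3, 230.5]
orientation: [3.135, 0.201, 0.001]
ft_force: [1.0, -0.4, 0.3]
width: 87.6
grasp_force: 0.0
[ 188.7 -170.6    0.6] [ 0.0006 -0.0008  0.0308]
```

```bash
python3 -m creep '[{"translation":[45,-40,0],"angular":[0,0,0.03],"jaw":1},{"translation":[90,-81,0],"angular":[0,0,0.03],"jaw":1},{"translation":[135,-122,0],"angular":[0,0,0.03],"jaw":1},{"translation":[170,-154,0],"angular":[0,0,0.03],"jaw":1},{"translation":[189,-171,0],"angular":[0,0,0.03],"jaw":1},{"translation":[189,-171,0],"angular":[0,0,0.03],"jaw":1},{"translation":[189,-171,0],"angular":[0,0,0.03],"jaw":1},{"translation":[189,-171,0],"angular":[0,0,0.03],"jaw":1}]'
python3 - <<'E'
from h import *
save("wrist","w1.png")
for n in ["pot_mid","pot"]: 
  for d in ctrl.look_for("wrist",n)[:2]:
    r=d["rect"];print(n,d["score"],r,ray("wrist",(r[0]+r[2])/2,(r[1]+r[3])/2,105))
for p in [[626,-42,105],[626,-42,126]]: print(proj("wrist",p))
print(*rel([626,-42,70],down(.097)))
E
```

```text
t: 2.6
ee_pos: [624.2, -44.5, 230.3]
orientation: [3.138, 0.151, -0.0]
ft_force: [0.5, 1.0, -0.2]
width: 87.6
grasp_force: 0.0
pot_mid 0.64 [273.8, 161.2, 356.0, 242.9] [634.97844991 -40.88137853 105.        ]
pot 0.9 [276.0, 165.8, 356.3, 246.5] [631.91862856 -42.00554478 105.        ]
[315.43066429 213.41352179]
[315.37552384 219.01066051]
[  1.6  -2.  160.4] [ 0.0001 -0.0002 -0.0005]
```

View pics/w1.png

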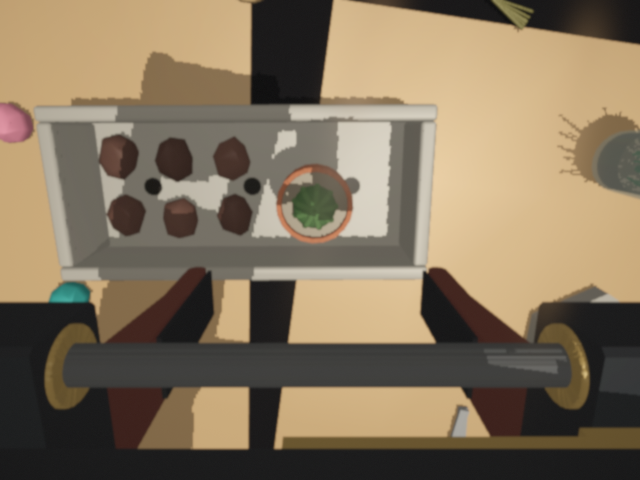

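The wrist view shows the pot rim circle at about (315,204), with nothing in the way of the fingers. I'm going down onto the rim.

```bash
python3 -m creep '[{"translation":[7,-2,40],"angular":[0,0,0],"jaw":1},{"translation":[7,-2,80],"angular":[0,0,0],"jaw":1},{"translation":[7,-2,115],"angular":[0,0,0],"jaw":1},{"translation":[7,-2,140],"angular":[0,0,0],"jaw":1},{"translation":[7,-2,155],"angular":[0,0,0],"jaw":1},{"translation":[7,-2,160],"angular":[0,0,0],"jaw":1},{"translation":[7,-2,160],"angular":[0,0,0],"jaw":0.8},{"translation":[7,-2,160],"angular":[0,0,0],"jaw":0.5}]'
python3 -m creep '[{"translation":[0,0,0],"angular":[0,0,0],"jaw":0.5},{"translation":[0,0,0],"angular":[0,0,0],"jaw":0.5},{"translation":[0,0,-5],"angular":[0,0,0],"jaw":0.5},{"translation":[0,0,-20],"angular":[0,0,0],"jaw":0.5},{"translation":[0,0,-45],"angular":[0,0,0],"jaw":0.5},{"translation":[0,0,-75],"angular":[0,0,0],"jaw":0.5},{"translation":[0,0,-100],"angular":[0,0,0],"jaw":0.5},{"translation":[0,0,-110],"angular":[0,0,0],"jaw":0.5}]'
python3 - <<'E'
from h import *
im=save("wrist","w2.png")
for n in ["pot","mat_top"]: print(n,ctrl.look_for("wrist",n)[:1])
# mat by colour-free ellipse: network on top camera at start was a bit off; report several
ctrl.get_image("top")
for d in ctrl.look_for("top","mat_top")[:1]:
  r=d["rect"];print(r,ray("top",(r[0]+r[2])/2,(r[1]+r[3])/2,6))
for u,v in [(116,248),(172,248),(144,221),(144,276)]: print(ray("top",u,v,6))
print(*rel([486,373,180],down(.097)))
E
```

```text
t: 3.75
ee_pos: [632.5, -40.6, 71.3]
orientation: [3.138, 0.153, 0.003]
ft_force: [-0.2, -0.3, 0.1]
width: 71.2
grasp_force: 0.0
t: 4.75
ee_pos: [632.9, -40.6, 182.9]
orientation: [3.137, 0.154, 0.006]
ft_force: [0.5, 0.4, 0.7]
width: 44.3
grasp_force: 0.0
pot [{'rect': [277.3, 186.7, 367.8, 274.2], 'score': 0.67}]
mat_top []
[115.1, 222.0, 171.4, 277.2] [484.6929276  374.21325608   6.        ]
[486.91572249 434.36308046   6.        ]
[489.56537961 311.10720965   6.        ]
[547.71476903 375.19855482   6.        ]
[426.95778595 370.14529936   6.        ]
[-103.9 -425.7   -0.5] [-0.0003  0.0016  0.0008]
```

View pics/w2.png

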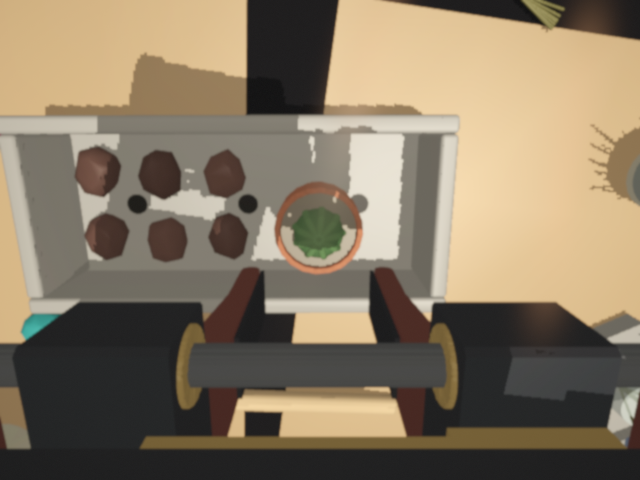

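The fingers were still closing when I lifted. The pot still stands upright at (319,228), so I'll reopen and grip again with a longer wait.

```bash
python3 - <<'E'
from h import *
print(ray("wrist",319,228,105),ray("wrist",276,228,105),ray("wrist",362,228,105))
p=ray("wrist",319,228,105);print(*rel([p[0],p[1],70],down(.097)))
E
```

```text
[632.89551602 -40.82124049 105.        ] [630.04861462 -11.79549482 105.        ] [635.74268732 -69.84973797 105.        ]
[  2.    0.5 109.2] [-0.0003  0.0016  0.0008]
```

```bash
python3 -m creep '[{"translation":[0,0,0],"angular":[0,0,0],"jaw":1},{"translation":[0,0,10],"angular":[0,0,0],"jaw":1},{"translation":[0,0,20],"angular":[0,0,0],"jaw":1},{"translation":[0,0,40],"angular":[0,0,0],"jaw":1},{"translation":[0,0,70],"angular":[0,0,0],"jaw":1},{"translation":[0,0,100],"angular":[0,0,0],"jaw":1},{"translation":[0,0,110],"angular":[0,0,0],"jaw":1},{"translation":[0,0,110],"angular":[0,0,0],"jaw":0.5}]'
python3 -m creep '[{"translation":[0,0,0],"angular":[0,0,0],"jaw":0.5},{"translation":[0,0,0],"angular":[0,0,0],"jaw":0.5},{"translation":[0,0,0],"angular":[0,0,0],"jaw":0.5},{"translation":[0,0,0],"angular":[0,0,0],"jaw":0.5},{"translation":[0,0,0],"angular":[0,0,0],"jaw":0.5},{"translation":[0,0,0],"angular":[0,0,0],"jaw":0.5},{"translation":[0,0,-3],"angular":[0,0,0],"jaw":0.5},{"translation":[0,0,-8],"angular":[0,0,0],"jaw":0.5}]'
```

```text
t: 6.0
ee_pos: [631.1, -40.5, 69.2]
orientation: [-3.138, -0.153, 0.003]
ft_force: [0.4, 0.6, 0.9]
width: 80.9
grasp_force: 0.0
t: 7.0
ee_pos: [631.6, -40.5, 78.3]
orientation: [-3.138, -0.154, 0.001]
ft_force: [-0.5, -0.8, 0.5]
width: 43.8
grasp_force: 0.0
```

```bash
python3 - <<'E'
from h import *
a=save("scene","s2.png");cv2.imwrite("pics/s2c.png",cv2.resize(a[150:400,180:460],None,fx=2.5,fy=2.4)[:,:,::-1]);
E
```

```text
(no output)
```

View pics/s2c.png

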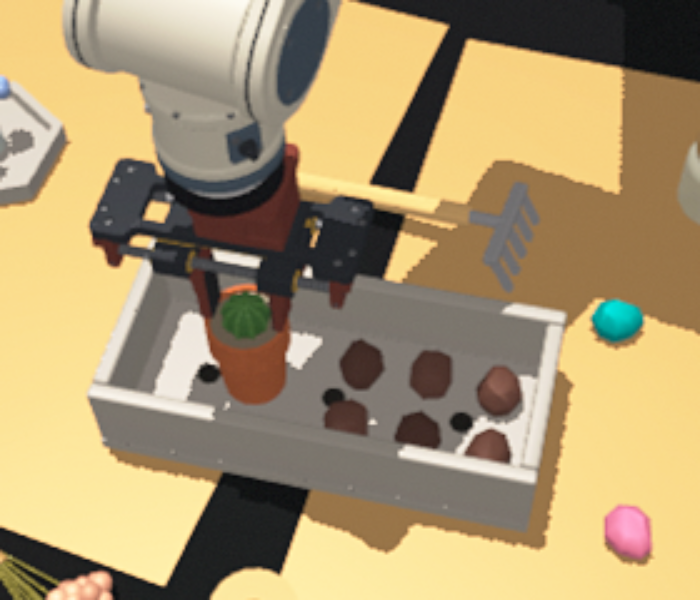

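```bash
python3 - <<'E'
from h import *
np.set_printoptions(precision=1,suppress=True)
f=lambda x,y:(180+x/2.5,150+y/2.4)
for n,p,z in [("rim",(247,325),105),("foot",(256,385),13),("cact",(246,315),115)]: print(n,ray("scene",*f(*p),z))
o=ctrl.get_obs();q=proj("scene",o["ee_pos"]);print("tcp px crop",(q-[180,150])*[2.5,2.4],o["ee_pos"],o["width"],o["moment"])
for y in (-22,22):print((proj("scene",np.array(o["ee_pos"])+[0,y,0])-[180,150])*[2.5,2.4])
print("corner",[ray("scene",*f(*p),84) for p in [(92,392),(150,235),(565,318),(530,478)]])
T=ctrl.get_image("top");cv2.imwrite("pics/t3.png",cv2.resize(T[130:310,205:395],None,fx=4,fy=3.3)[:,:,::-1])
E
```

```text
rim [638.7 -37.3 105. ]
foot [638.3 -37.8  13. ]
cact [636.3 -38.2 115. ]
tcp px crop [248.9 334.9] [632.2 -40.6  79.2] 44.29188253581701 [ 0.  -0.  -0.1]
[221.4 327.2]
[276.6 342.7]
corner [array([ 716.8, -127.3,   84. ]), array([ 571.4, -147.1,   84. ]), array([546.5, 177.2,  84. ]), array([684.5, 187.1,  84. ])]
```

View pics/t3.png

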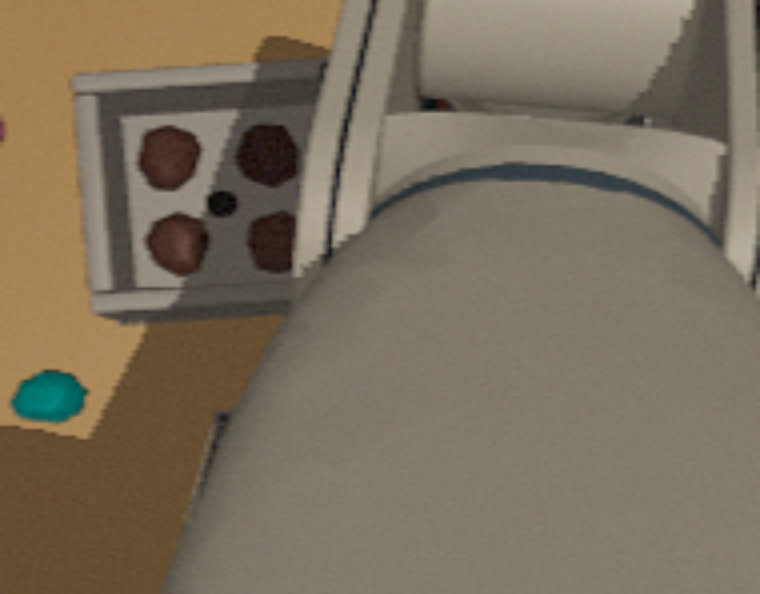

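```bash
python3 - <<'E'
from h import *
np.set_printoptions(precision=1,suppress=True)
a=save("wrist","w3.png");o=ctrl.get_obs();e=np.array(o["ee_pos"])
for d in [(0,0,0),(0,22,0),(0,-22,0),(0,0,26)]:print(d,proj("wrist",e+d))
print([proj("wrist",[632.9,-40.8,z]) for z in (105,126)])
E
```

```text
(0, 0, 0) [318.8 266.2]
(0, 22, 0) [275.4 262.2]
(0, -22, 0) [362.1 270.3]
(0, 0, 26) [319.2 285.2]
[array([319.9, 283.8]), array([320.4, 303.3])]
```

View pics/w3.png

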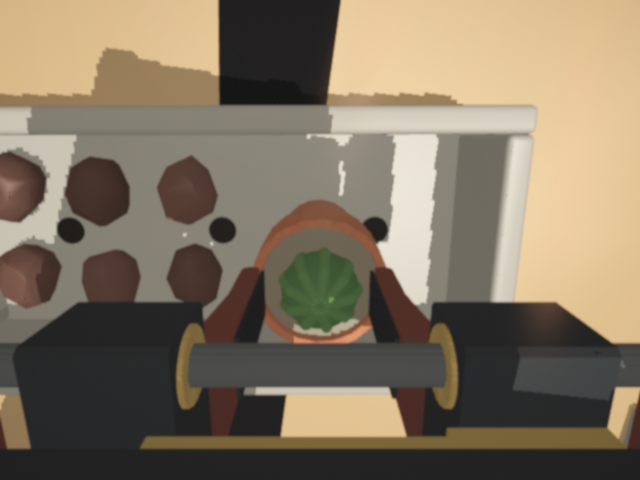

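Taken together, the close-up points to the fingertips ending about 30 mm above the reported TCP. The tip gap reads 2.39 px/mm, where 1.97 is expected at the TCP depth. So the jaw closed just over the rim. I'll reopen it higher up and go to TCP z≈52, which keeps the gripper body clear of the cactus either way.

```bash
python3 -m creep '[{"translation":[0,0,-25],"angular":[0,0,0],"jaw":0.5},{"translation":[0,0,-40],"angular":[0,0,0],"jaw":1},{"translation":[0,0,-40],"angular":[0,0,0],"jaw":1},{"translation":[0,0,-40],"angular":[0,0,0],"jaw":1},{"translation":[0,0,-40],"angular":[0,0,0],"jaw":1},{"translation":[0,0,-15],"angular":[0,0,0],"jaw":1},{"translation":[0,0,10],"angular":[0,0,0],"jaw":1},{"translation":[0,0,18],"angular":[0,0,0],"jaw":1}]'
python3 -m creep '[{"translation":[0,0,4],"angular":[0,0,0],"jaw":1},{"translation":[0,0,8],"angular":[0,0,0],"jaw":1},{"translation":[0,0,8],"angular":[0,0,0],"jaw":0.5},{"translation":[0,0,8],"angular":[0,0,0],"jaw":0.5},{"translation":[0,0,8],"angular":[0,0,0],"jaw":0.5},{"translation":[0,0,8],"angular":[0,0,0],"jaw":0.5},{"translation":[0,0,8],"angular":[0,0,0],"jaw":0.5},{"translation":[0,0,8],"angular":[0,0,0],"jaw":0.5}]'
```

```text
t: 8.15
ee_pos: [630.2, -40.4, 58.1]
orientation: [-3.137, -0.153, 0.006]
ft_force: [-0.6, -0.4, 0.5]
width: 87.6
grasp_force: 0.0
t: 9.15
ee_pos: [632.1, -40.6, 52.6]
orientation: [3.138, 0.154, 0.001]
ft_force: [-0.7, -0.8, 5.1]
width: 60.3
grasp_force: 30.0
```

```bash
python3 -m creep '[{"translation":[0,0,-6],"angular":[0,0,0],"jaw":0.5},{"translation":[0,0,-25],"angular":[0,0,0],"jaw":0.5},{"translation":[0,0,-55],"angular":[0,0,0],"jaw":0.5},{"translation":[0,0,-85],"angular":[0,0,0],"jaw":0.5},{"translation":[-2,-10,-105],"angular":[0,0,0],"jaw":0.5},{"translation":[-10,-40,-110],"angular":[0,0,0],"jaw":0.5},{"translation":[-20,-85,-110],"angular":[0,0,0],"jaw":0.5},{"translation":[-32,-130,-110],"angular":[0,0,0],"jaw":0.5}]'
python3 - <<'E'
from h import *
print(ctrl.get_obs()["ft_force"],*rel([487,373,162],down(.097)))
E
```

```text
t: 10.15
ee_pos: [586.3, 87.3, 162.7]
orientation: [-3.138, -0.153, -0.0]
ft_force: [0.5, -0.1, -3.7]
width: 60.5
grasp_force: 30.0
[ 0.52843834 -0.13632303 -3.68863119] [ -71.  -294.     0.8] [-0.0003 -0.      0.0003]
```

Pot lifted (force −3 N). Going on to the mat.

```bash
python3 -m creep '[{"translation":[-11,-45,0],"angular":[0,0,0],"jaw":0.5},{"translation":[-22,-90,0],"angular":[0,0,0],"jaw":0.5},{"translation":[-34,-140,0],"angular":[0,0,0],"jaw":0.5},{"translation":[-46,-190,0],"angular":[0,0,0],"jaw":0.5},{"translation":[-57,-235,0],"angular":[0,0,0],"jaw":0.5},{"translation":[-66,-272,5],"angular":[0,0,0],"jaw":0.5},{"translation":[-71,-292,25],"angular":[0,0,0],"jaw":0.5},{"translation":[-71,-294,50],"angular":[0,0,0],"jaw":0.5}]'
python3 - <<'E'
from h import *
save("wrist","w4.png");ctrl.get_image("scene")
for c,n,z in [("wrist","mat_top",6),("scene","mat_top",6),("scene","pot",0),("wrist","pot",0)]: print(c,n,ctrl.look_for(c,n)[:1])
print(proj("scene",[487,373,6]),proj("wrist",[487,373,6]),*rel([487,373,46],down(.097)))
for a in np.arange(0,6.28,.785): print(proj("scene",[487+62*np.cos(a),373+62*np.sin(a),6]).round(0))
E
```

```text
t: 11.15
ee_pos: [486.9, 372.6, 111.2]
orientation: [-3.137, -0.157, -0.0]
ft_force: [0.8, -0.9, -3.0]
width: 60.9
grasp_force: 30.0
wrist mat_top [{'rect': [229.9, 131.1, 396.0, 261.6], 'score': 0.93}]
scene mat_top [{'rect': [474.1, 282.6, 540.1, 329.8], 'score': 0.67}]
scene pot [{'rect': [502.1, 247.1, 546.6, 299.5], 'score': 0.97}]
wrist pot [{'rect': [237.4, 205.1, 399.0, 343.3], 'score': 0.67}]
[507.38717202 306.36340634] [315.37496511 222.09933445] [-1.3 -2.  66.8] [-0.0003 -0.0006  0.    ]
[503. 334.]
[528. 332.]
[540. 315.]
[533. 294.]
[512. 281.]
[488. 282.]
[476. 298.]
[481. 319.]
```

```bash
python3 -m creep '[{"translation":[0,0,20],"angular":[0,0,0],"jaw":0.5},{"translation":[0,0,38],"angular":[0,0,0],"jaw":0.5},{"translation":[0,0,50],"angular":[0,0,0],"jaw":0.5},{"translation":[0,0,57],"angular":[0,0,0],"jaw":0.5},{"translation":[0,0,60],"angular":[0,0,0],"jaw":0.5},{"translation":[0,0,62],"angular":[0,0,0],"jaw":0.5},{"translation":[0,0,63],"angular":[0,0,0],"jaw":0.5},{"translation":[0,0,64],"angular":[0,0,0],"jaw":0.5}]'
```

```text
t: 12.45
ee_pos: [488.0, 371.6, 48.5]
orientation: [-3.137, -0.154, -0.001]
ft_force: [0.3, 0.9, -2.9]
width: 60.3
grasp_force: 30.0
```

```bash
python3 -m creep '[{"translation":[0,0,0.5],"angular":[0,0,0],"jaw":0.5},{"translation":[0,0,1],"angular":[0,0,0],"jaw":0.5},{"translation":[0,0,1.5],"angular":[0,0,0],"jaw":0.5},{"translation":[0,0,2],"angular":[0,0,0],"jaw":0.5},{"translation":[0,0,2.5],"angular":[0,0,0],"jaw":0.5},{"translation":[0,0,2.5],"angular":[0,0,0],"jaw":0.5},{"translation":[0,0,2.5],"angular":[0,0,0],"jaw":0.5},{"translation":[0,0,2.5],"angular":[0,0,0],"jaw":0.5}]'
```

```text
t: 13.45
ee_pos: [487.8, 371.4, 45.7]
orientation: [-3.138, -0.154, 0.0]
ft_force: [0.3, 0.3, -2.1]
width: 60.4
grasp_force: 30.0
```

```bash
python3 -m creep '[{"translation":[0,0,0.7],"angular":[0,0,0],"jaw":0.5},{"translation":[0,0,1.2],"angular":[0,0,0],"jaw":0.5},{"translation":[0,0,1.2],"angular":[0,0,0],"jaw":0.9},{"translation":[0,0,1.2],"angular":[0,0,0],"jaw":1},{"translation":[0,0,1.2],"angular":[0,0,0],"jaw":1},{"translation":[0,0,1.2],"angular":[0,0,0],"jaw":1},{"translation":[0,0,-10],"angular":[0,0,0],"jaw":1},{"translation":[0,0,-40],"angular":[0,0,0],"jaw":1}]'
python3 - <<'E'
from h import *
np.set_printoptions(precision=4,suppress=True)
# rake line from top image pixels (head bar centre, handle end)
h=ray("top",262.5,274.5,38)[:2];e=ray("top",379.5,281,10)[:2];d=(h-e)/np.hypot(*(h-e));print(h,e,np.hypot(*(h-e)))
g=e+d*119;yaw=np.arctan2(d[1],d[0]);print("grip",g,"yaw",yaw)
# tool x along handle dir -> y across
print(*rel([g[0],g[1],150],down(yaw)),*rel([g[0],g[1],150],down(yaw-np.pi)))
print(ctrl.get_obs()["qpos"])
E
```

```text
t: 14.45
ee_pos: [486.9, 370.7, 85.3]
orientation: [3.136, 0.153, -0.004]
ft_force: [0.4, -0.5, 0.7]
width: 87.9
grasp_force: 0.0
[436.7211 106.5626] [ 427.5031 -144.3335] 251.06541017971384
grip [431.8722 -25.4138] yaw 1.5340722941766212
[-93.6 388.9 -63.9] [-0.0006  0.0032 -1.4363] [-93.6 388.9 -63.9] [0.0033 0.0006 1.7053]
[0.6313 0.5335 1.7223 0.     0.8888 2.1043]
```

```bash
python3 - <<'E'
from h import *
o=ctrl.get_obs();Rt=R.from_rotvec(o["orientation"]);p=np.array(o["ee_pos"])
for h in (0,10,20,30,40):
  print(h,[proj("wrist",p+Rt.apply([x,y,-h])).round(0).tolist() for x in (10,-10) for y in (-44,44)])
im=cv2.imread("pics/w1.png")
cv2.imwrite("pics/w1c.png",cv2.resize(im[240:420,60:260],None,fx=3.3,fy=3.3))
E
python3 -m creep '[{"translation":[0,0,-40],"angular":[0,0,0],"jaw":1},{"translation":[-8,20,-75],"angular":[0,0,-0.15],"jaw":1},{"translation":[-20,70,-80],"angular":[0,0,-0.33],"jaw":1},{"translation":[-33,120,-80],"angular":[0,0,-0.51],"jaw":1},{"translation":[-45,170,-80],"angular":[0,0,-0.69],"jaw":1},{"translation":[-57,220,-80],"angular":[0,0,-0.87],"jaw":1},{"translation":[-69,270,-80],"angular":[0,0,-1.05],"jaw":1},{"translation":[-80,320,-80],"angular":[0,0,-1.23],"jaw":1}]'
python3 - <<'E'
from h import *
print(*rel([431.9,-25.4,110],down(1.534)))
E
```

```text
0 [[231.0, 247.0], [407.0, 247.0], [233.0, 285.0], [405.0, 285.0]]
10 [[226.0, 253.0], [412.0, 253.0], [229.0, 292.0], [409.0, 292.0]]
20 [[222.0, 260.0], [417.0, 260.0], [224.0, 301.0], [414.0, 301.0]]
30 [[217.0, 267.0], [422.0, 267.0], [219.0, 310.0], [419.0, 310.0]]
40 [[211.0, 275.0], [428.0, 275.0], [214.0, 320.0], [425.0, 320.0]]
t: 15.45
ee_pos: [440.0, 47.7, 166.6]
orientation: [2.482, 1.924, 0.002]
ft_force: [0.8, 0.3, -0.2]
width: 87.8
grasp_force: 0.0
[-72.9  10.2  56.6] [ 0.0015 -0.0003 -0.2149]
```

View pics/w1c.png

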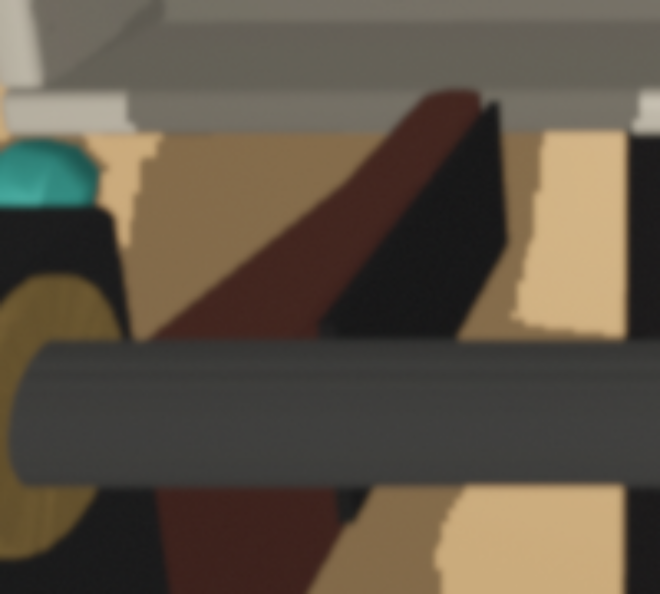

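Pad corners at about (211,271) and (214,313) fit fingertips roughly 31–34 mm short of the reported TCP. I'll allow for that from here on. Next I'm moving over the rake.

```bash
python3 -m creep '[{"translation":[-25,3,8],"angular":[0,0,-0.1],"jaw":1},{"translation":[-50,7,20],"angular":[0,0,-0.21],"jaw":1},{"translation":[-70,10,35],"angular":[0,0,-0.215],"jaw":1},{"translation":[-73,10,50],"angular":[0,0,-0.215],"jaw":1},{"translation":[-73,10,60],"angular":[0,0,-0.215],"jaw":1},{"translation":[-73,10,66],"angular":[0,0,-0.215],"jaw":1},{"translation":[-73,10,66],"angular":[0,0,-0.215],"jaw":1},{"translation":[-73,10,66],"angular":[0,0,-0.215],"jaw":1}]'
python3 - <<'E'
from h import *
im=save("wrist","w5.png")
for n in ["rake_grip","rake_tips"]:print(ctrl.look_for("wrist",n)[:2])
for p in [[431.9,-25.4,28],[433.5,20,34],[436.7,106.6,40]]:print(proj("wrist",p))
g=cv2.cvtColor(im,cv2.COLOR_RGB2HSV)
for r in (60,100,140,180,220,260,280):print(r,[im[r,c].tolist() for c in range(260,380,10)])
print(*rel([431.9,-25.4,5],down(1.534)))
E
```

```text
t: 16.45
ee_pos: [431.6, -23.8, 100.0]
orientation: [2.267, 2.174, 0.001]
ft_force: [0.3, -0.6, -0.2]
width: 87.9
grasp_force: 0.0
[{'rect': [239.2, 0.0, 396.8, 344.1], 'score': 0.89}]
[{'rect': [240.3, 0.1, 397.2, 341.8], 'score': 0.63}]
[316.58453866 234.55771877]
[316.08977349 167.61409378]
[315.22477169  14.83028635]
60 [[147, 122, 88], [148, 122, 88], [148, 122, 88], [147, 122, 87], [148, 122, 88], [122, 110, 95], [118, 117, 112], [146, 121, 88], [148, 123, 89], [147, 122, 89], [147, 122, 90], [147, 122, 90]]
100 [[148, 122, 88], [148, 122, 88], [148, 122, 89], [148, 122, 88], [148, 122, 89], [151, 127, 92], [160, 135, 98], [154, 130, 94], [148, 122, 89], [147, 122, 88], [148, 122, 89], [148, 122, 89]]
140 [[149, 122, 88], [149, 122, 88], [148, 122, 87], [148, 121, 87], [148, 122, 88], [159, 134, 98], [157, 132, 96], [153, 129, 93], [148, 121, 87], [148, 121, 87], [148, 121, 87], [148, 122, 88]]
180 [[21, 21, 21], [22, 21, 21], [22, 20, 21], [24, 22, 21], [34, 29, 26], [158, 133, 96], [157, 131, 95], [153, 128, 93], [66, 50, 38], [52, 40, 31], [36, 29, 25], [26, 23, 23]]
220 [[33, 31, 32], [33, 31, 32], [36, 32, 31], [46, 38, 35], [63, 47, 39], [229, 201, 152], [239, 210, 161], [213, 184, 138], [65, 49, 41], [48, 39, 35], [37, 34, 33], [32, 30, 31]]
260 [[237, 210, 166], [237, 209, 166], [237, 208, 165], [236, 207, 163], [236, 207, 163], [227, 198, 151], [243, 214, 166], [211, 182, 137], [233, 204, 159], [232, 203, 158], [232, 202, 157], [231, 202, 157]]
280 [[236, 208, 164], [236, 207, 164], [235, 207, 163], [235, 206, 162], [234, 205, 161], [224, 195, 148], [242, 213, 165], [209, 181, 136], [232, 203, 158], [231, 202, 157], [230, 201, 156], [230, 201, 155]]
[-1.5  0.4 95. ] [ 0.0007  0.     -0.0056]
```

```bash
python3 -m creep '[{"translation":[-1,2,35],"angular":[0,0,0],"jaw":1},{"translation":[-1,2,65],"angular":[0,0,0],"jaw":1},{"translation":[-1,2,85],"angular":[0,0,0],"jaw":1},{"translation":[-1,2,95],"angular":[0,0,0],"jaw":1},{"translation":[-1,2,100],"angular":[0,0,0],"jaw":1},{"translation":[-1,2,102],"angular":[0,0,0],"jaw":1},{"translation":[-1,2,104],"angular":[0,0,0],"jaw":1},{"translation":[-1,2,106],"angular":[0,0,0],"jaw":1}]'
```

```text
t: 17.6
ee_pos: [433.6, -25.1, -6.0]
orientation: [2.268, 2.173, 0.001]
ft_force: [0.5, 0.9, -0.1]
width: 87.7
grasp_force: 0.0
```

```bash
python3 -m creep '[{"translation":[0,0,4],"angular":[0,0,0],"jaw":1},{"translation":[0,0,8],"angular":[0,0,0],"jaw":0.6},{"translation":[0,0,11],"angular":[0,0,0],"jaw":0.3},{"translation":[0,0,14],"angular":[0,0,0],"jaw":0.1},{"translation":[0,0,16],"angular":[0,0,0],"jaw":0.05},{"translation":[0,0,17],"angular":[0,0,0],"jaw":0.05},{"translation":[0,0,17],"angular":[0,0,0],"jaw":0.05},{"translation":[0,0,17],"angular":[0,0,0],"jaw":0.05}]'
python3 -m creep '[{"translation":[0,0,0],"angular":[0,0,0],"jaw":0.05},{"translation":[0,0,0],"angular":[0,0,0],"jaw":0.05},{"translation":[0,0,0],"angular":[0,0,0],"jaw":0.05},{"translation":[0,0,0],"angular":[0,0,0],"jaw":0.05},{"translation":[0,0,0],"angular":[0,0,0],"jaw":0.05},{"translation":[0,0,0],"angular":[0,0,0],"jaw":0.05},{"translation":[0,0,0],"angular":[0,0,0],"jaw":0.05},{"translation":[0,0,0],"angular":[0,0,0],"jaw":0.05}]'
```

```text
t: 18.6
ee_pos: [433.2, -25.1, -23.2]
orientation: [2.268, 2.174, 0.0]
ft_force: [0.6, 0.5, -0.4]
width: 21.4
grasp_force: 0.0
t: 19.6
ee_pos: [433.3, -25.1, -23.3]
orientation: [2.268, 2.173, 0.0]
ft_force: [-0.1, 0.2, 0.7]
width: 17.6
grasp_force: 30.0
```

```bash
cat >> h.py <<'E'
C=np.array([629.,21.]);PY=.094;AX=np.array([-np.sin(PY),np.cos(PY),0]);LX=np.array([np.cos(PY),np.sin(PY),0])
TT=np.array([146.,0,-23.3])
def rake(ly,z,a,lx=0,tt=TT):
    b=np.radians(a+7.4);up=np.array([0,0,1.])
    x=np.cos(b)*AX-np.sin(b)*up;zz=-(np.sin(b)*AX+np.cos(b)*up);Rt=R.from_matrix(np.c_[x,np.cross(zz,x),zz])
    P=np.r_[C,z]+ly*AX+lx*LX
    return P-Rt.apply(tt),Rt,P
E
python3 - <<'E'
from h import *
p,Rt,P=rake(43.5,110,18);print(p,P,*rel(p,Rt))
print(*rel([433.3,-25.1,160],down(1.534)))
E
```

```text
[638.23421434 -76.94681344 151.57681715] [624.91701907  64.30795847 110.        ] [ -43.1  207.  -174.8] [-0.0301 -0.4426 -0.1345]
[  -0.     0.  -183.3] [ 0.0002 -0.     -0.0059]
```

```bash
python3 -m creep '[{"translation":[0,0,-15],"angular":[0,0,0],"jaw":0.05},{"translation":[0,0,-55],"angular":[0,0,0],"jaw":0.05},{"translation":[0,0,-105],"angular":[0,0,0],"jaw":0.05},{"translation":[0,10,-150],"angular":[0,0,0],"jaw":0.05},{"translation":[-5,40,-175],"angular":[0,-0.1,-0.03],"jaw":0.05},{"translation":[-15,85,-185],"angular":[-0.01,-0.22,-0.07],"jaw":0.05},{"translation":[-27,130,-185],"angular":[-0.02,-0.33,-0.1],"jaw":0.05},{"translation":[-38,175,-180],"angular":[-0.03,-0.44,-0.1345],"jaw":0.05}]'
python3 - <<'E'
from h import *
p,Rt,P=rake(43.5,110,18);print(*rel(p,Rt),ctrl.get_obs()["qpos"])
E
```

```text
t: 20.6
ee_pos: [608.1, -70.8, 158.6]
orientation: [1.872, 2.057, -0.421]
ft_force: [-0.7, -0.0, -2.2]
width: 18.0
grasp_force: 30.0
[-5.1 29.4 10.3] [ 0.0022  0.0014 -0.0003] [ 0.10913778  0.46072987  1.73513054 -0.52978796  1.0184209   0.31413101]
```

```bash
python3 -m creep '[{"translation":[-3,15,5],"angular":[0,0,0],"jaw":0.05},{"translation":[-5,29,10],"angular":[0,0,0],"jaw":0.05},{"translation":[-5,29,10],"angular":[0,0,0],"jaw":0.05},{"translation":[-5,29,10],"angular":[0,0,0],"jaw":0.05},{"translation":[-5,29,10],"angular":[0,0,0],"jaw":0.05},{"translation":[-5,29,10],"angular":[0,0,0],"jaw":0.05},{"translation":[-5,29,10],"angular":[0,0,0],"jaw":0.05},{"translation":[-5,29,10],"angular":[0,0,0],"jaw":0.05}]'
python3 - <<'E'
from h import *
o=ctrl.get_obs();Rt=R.from_rotvec(o["orientation"]);p=np.array(o["ee_pos"]);print(p)
out=[]
for c,(u,v) in [("scene",(230,180)),("wrist",(170,20)),("top",(215,120))]:
  im=ctrl.get_image(c)[:,:,::-1].copy()
  print(c,ctrl.look_for(c,"rake_tips")[:1],[[round(x) for x in d["rect"]] for d in ctrl.look_for(c,"stone1")][:8])
  s=3;k=im if False else cv2.resize(im,None,fx=s,fy=s,interpolation=cv2.INTER_CUBIC)
  for y in (-44,0,44):
    q=proj(c,p+Rt.apply(TT+[0,y,0]));print(q)
    cv2.circle(k,tuple(int(t*s) for t in q),3,(255,255,0),-1)
  for ly in(-150,150):
   for lx in(-62,62):
    for z,col in((84,(0,255,0)),(13,(0,0,255))):
     q=proj(c,np.r_[C,z]+ly*AX+lx*LX);cv2.circle(k,tuple(int(t*s) for t in q),3,col,-1)
  if c=="wrist":out.append(cv2.resize(k,(400,300)))
  elif c=="top":out.append(k[s*v:s*v+300,s*u:s*u+400])
  else: big=cv2.resize(k[s*v:s*v+s*150,s*u:s*u+s*200],(400*1,300))
top_=out[1]
W=np.vstack([np.hstack([big,top_]),np.hstack([out[0],out[0]*0])])
cv2.imwrite("pics/comp.png",W)
E
```

```text
t: 21.6
ee_pos: [636.1, -76.5, 149.8]
orientation: [1.875, 2.06, -0.42]
ft_force: [0.0, -0.9, -2.1]
width: 17.9
grasp_force: 30.0
[636.0594895  -76.46036828 149.81757233]
scene [{'rect': [199.9, 224.4, 342.0, 310.3], 'score': 0.92}] [[418, 277, 442, 294], [422, 363, 441, 381], [340, 322, 359, 338], [343, 297, 358, 316], [316, 293, 328, 312], [309, 314, 326, 334], [366, 328, 387, 343], [372, 305, 388, 327]]
[340.75558148 272.40570481]
[335.36687536 292.6125156 ]
[329.69430939 313.8837567 ]
wrist [{'rect': [285.4, 0.0, 347.0, 437.4], 'score': 0.96}] []
[194.19517647 -92.50085652]
[315.15721628 -92.49576261]
[436.08108157 -92.4906703 ]
top [{'rect': [350.5, 153.9, 413.8, 174.8], 'score': 0.61}] []
[283.09509542 203.37125295]
[281.57052363 181.2493099 ]
[280.05388359 159.24245865]
```

View pics/comp.png

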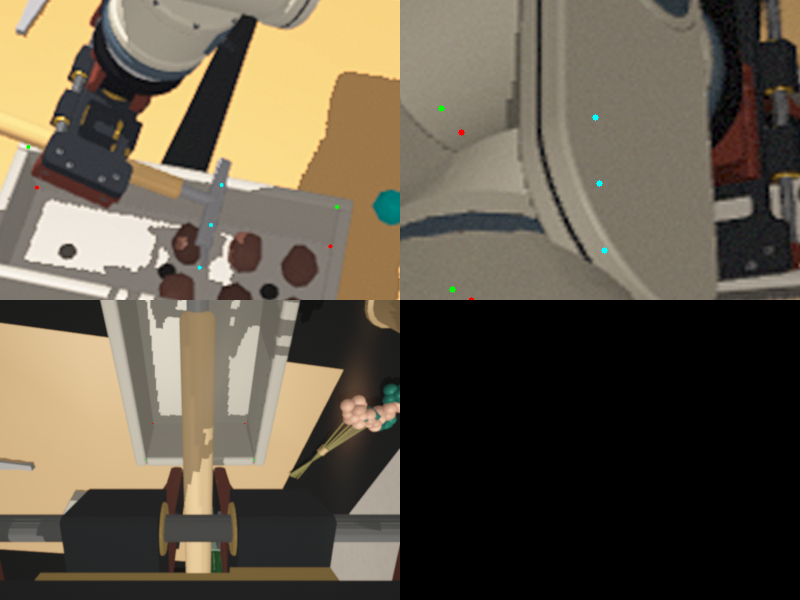

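The scene inset (top left) shows the predicted tip dots (221,185)–(199,267) lying on the rake head. The wrist inset shows the handle centred in the planter. Next I check the gap positions and work out the strokes.

```bash
python3 - <<'E'
from h import *
np.set_printoptions(precision=1,suppress=True)
for u,v in [(349.5,330),(350.5,306.5),(322,302.5),(317.5,324),(376.5,335.5),(380,316)]:
  w=ray("scene",u,v,27)-np.r_[C,0];print((w@LX).round(0),(w@AX).round(0))
p,Rt,P=rake(43.5,17,18);print(*rel(p,Rt))
b=(p,Rt)
for ly,z,a in [(20,17,22),(-5,17,26),(-30,17,30),(-55,17,34),(-75,17,37),(-90,17,39)]:
  q=rake(ly,z,a);print(ly,a,*rel(q[0],q[1],b))
E
```

```text
23.0 77.0
-27.0 69.0
-23.0 13.0
24.0 16.0
22.0 128.0
-19.0 127.0
[38.3  2.1 82.7] [-0. -0.  0.]
20 22 [-22.5  -0.   -0.2] [-0.  -0.1  0. ]
-5 26 [-45.6   0.    0.3] [ 0.  -0.1 -0. ]
-30 30 [-68.    0.    0.7] [ 0.  -0.2 -0. ]
-55 34 [-89.7  -0.    1.1] [ 0.  -0.3 -0. ]
-75 37 [-106.7   -0.     2. ] [ 0.  -0.3 -0. ]
-90 39 [-119.2    0.     3.4] [-0.  -0.4  0. ]
```

```bash
python3 -m creep '[{"translation":[8,2,17],"angular":[0,0,0],"jaw":0.05},{"translation":[16,2,35],"angular":[0,0,0],"jaw":0.05},{"translation":[24,2,52],"angular":[0,0,0],"jaw":0.05},{"translation":[30,2,65],"angular":[0,0,0],"jaw":0.05},{"translation":[34,2,74],"angular":[0,0,0],"jaw":0.05},{"translation":[36.5,2,79],"angular":[0,0,0],"jaw":0.05},{"translation":[38,2,82],"angular":[0,0,0],"jaw":0.05},{"translation":[38.3,2,82.7],"angular":[0,0,0],"jaw":0.05}]'
python3 - <<'E'
from h import *
p,Rt,P=rake(43.5,17,18);print(*rel(p,Rt))
o=ctrl.get_obs();b=(np.array(o["ee_pos"]),R.from_rotvec(o["orientation"]))
for ly,z,a in [(32,17,20),(20,17,22),(6,17,24),(-8,17,26),(-22,17,28),(-36,17,31),(-50,17,33),(-62,17,35),(-74,17,37),(-83,17,38),(-88,17,39)]:
  q=rake(ly,z,a);r=rel(q[0],q[1],b);print(ly,a,r[0].round(1).tolist(),r[1].round(3).tolist())
E
```

```text
t: 23.05
ee_pos: [638.4, -77.0, 58.8]
orientation: [1.875, 2.06, -0.42]
ft_force: [-0.2, 0.1, -1.3]
width: 17.7
grasp_force: 30.0
[ 0.1 -0.1  0.2] [ 0.0003 -0.0026 -0.0001]
32 20 [-11.0, -0.1, 0.0] [0.0, -0.038, -0.0]
20 22 [-22.4, -0.1, 0.0] [0.0, -0.072, -0.0]
6 24 [-35.4, -0.1, 0.8] [0.0, -0.107, -0.0]
-8 26 [-48.2, -0.1, 1.6] [0.0, -0.142, -0.0]
-22 28 [-60.9, -0.1, 2.5] [0.0, -0.177, -0.0]
-36 31 [-73.2, -0.1, 0.7] [0.0, -0.23, -0.0]
-50 33 [-85.4, -0.1, 1.5] [0.0, -0.264, -0.0]
-62 35 [-95.6, -0.1, 1.5] [0.0, -0.299, -0.0]
-74 37 [-105.6, -0.1, 1.6] [0.0, -0.334, -0.0]
-83 38 [-113.3, -0.1, 2.9] [0.0, -0.352, -0.0]
-88 39 [-117.3, -0.1, 2.5] [0.0, -0.369, -0.0]
```

```bash
python3 -m creep '[{"translation":[-11,0,0],"angular":[0,-0.038,0],"jaw":0.05},{"translation":[-22.4,0,0],"angular":[0,-0.072,0],"jaw":0.05},{"translation":[-35.4,0,0.8],"angular":[0,-0.107,0],"jaw":0.05},{"translation":[-48.2,0,1.6],"angular":[0,-0.142,0],"jaw":0.05},{"translation":[-60.9,0,2.5],"angular":[0,-0.177,0],"jaw":0.05},{"translation":[-73.2,0,0.7],"angular":[0,-0.23,0],"jaw":0.05},{"translation":[-85.4,0,1.5],"angular":[0,-0.264,0],"jaw":0.05},{"translation":[-95.6,0,1.5],"angular":[0,-0.299,0],"jaw":0.05}]'
python3 - <<'E'
from h import *
o=ctrl.get_obs();b=(np.array(o["ee_pos"]),R.from_rotvec(o["orientation"]))
for ly,z,a in [(-70,17,36),(-78,17,37),(-84,17,38),(-84,17,38),(-80,17,38),(-78,40,38),(-70,75,36),(-65,100,34)]:
  q=rake(ly,z,a);r=rel(q[0],q[1],b);print(ly,a,r[0].round(1).tolist(),r[1].round(3).tolist())
E
```

```text
t: 24.05
ee_pos: [646.8, -163.9, 98.8]
orientation: [1.693, 1.859, -0.656]
ft_force: [-0.6, -0.1, -1.3]
width: 18.0
grasp_force: 30.0
-70 36 [-5.7, -0.4, 3.1] [0.001, -0.017, -0.001]
-78 37 [-12.0, -0.4, 6.0] [0.001, -0.034, -0.001]
-84 38 [-16.7, -0.4, 7.5] [0.001, -0.052, -0.001]
-84 38 [-16.7, -0.4, 7.5] [0.001, -0.052, -0.001]
-80 38 [-13.7, -0.4, 4.8] [0.001, -0.052, -0.001]
-78 38 [-27.8, -0.3, -13.6] [0.001, -0.052, -0.001]
-70 36 [-44.9, -0.3, -39.7] [0.001, -0.017, -0.001]
-65 34 [-57.2, -0.3, -56.4] [0.001, 0.018, -0.001]
```

```bash
python3 -m creep '[{"translation":[-5.7,0,2.5],"angular":[0,-0.017,0],"jaw":0.05},{"translation":[-12,0,5],"angular":[0,-0.034,0],"jaw":0.05},{"translation":[-16.7,0,6.5],"angular":[0,-0.052,0],"jaw":0.05},{"translation":[-16.7,0,6.5],"angular":[0,-0.052,0],"jaw":0.05},{"translation":[-14,0,4],"angular":[0,-0.052,0],"jaw":0.05},{"translation":[-27.8,0,-13.6],"angular":[0,-0.052,0],"jaw":0.05},{"translation":[-44.9,0,-39.7],"angular":[0,-0.017,0],"jaw":0.05},{"translation":[-57,0,-56],"angular":[0,0.018,0],"jaw":0.05}]'
python3 - <<'E'
from h import *
o=ctrl.get_obs();b=(np.array(o["ee_pos"]),R.from_rotvec(o["orientation"]))
for ly,z,a in [(-20,105,30),(40,105,24),(80,102,19),(98.5,85,18),(98.5,60,18)]:
  q=rake(ly,z,a);r=rel(q[0],q[1],b);print(ly,a,r[0].round(1).tolist(),r[1].round(3).tolist())
for c in ("top","scene","wrist"):
  ctrl.get_image(c)
  for d in ctrl.look_for(c,"stone1"):
    r=d["rect"];w=ray(c,(r[0]+r[2])/2,(r[1]+r[3])/2,27)-np.r_[C,0];print(c,round(d["score"],2),(w@LX).round(0),(w@AX).round(0))
E
```

```text
t: 25.05
ee_pos: [647.5, -167.4, 180.8]
orientation: [1.705, 1.873, -0.64]
ft_force: [-0.1, -0.4, -1.2]
width: 18.1
grasp_force: 30.0
-20 30 [33.2, -0.8, -21.6] [0.002, 0.068, -0.001]
40 24 [82.5, -0.7, -46.3] [0.002, 0.173, -0.0]
80 19 [119.2, -0.7, -58.5] [0.002, 0.26, -0.0]
98.5 18 [145.4, -0.8, -55.5] [0.002, 0.277, -0.0]
98.5 18 [161.9, -0.8, -36.8] [0.002, 0.277, -0.0]
top 0.51 56.0 237.0
scene 0.93 68.0 233.0
scene 0.87 -19.0 128.0
scene 0.78 -23.0 -98.0
scene 0.73 22.0 -98.0
scene 0.73 -110.0 207.0
scene 0.58 -30.0 68.0
scene 0.58 22.0 75.0
scene 0.52 23.0 128.0
scene 0.4 -88.0 -218.0
```

```bash
python3 -m creep '[{"translation":[10,-0.7,-8],"angular":[0,0.03,0],"jaw":0.05},{"translation":[33,-0.7,-21.6],"angular":[0,0.068,0],"jaw":0.05},{"translation":[60,-0.7,-35],"angular":[0,0.12,0],"jaw":0.05},{"translation":[90,-0.7,-50],"angular":[0,0.19,0],"jaw":0.05},{"translation":[119,-0.7,-58.5],"angular":[0,0.26,0],"jaw":0.05},{"translation":[135,-0.7,-61],"angular":[0,0.277,0],"jaw":0.05},{"translation":[145,-0.7,-55.5],"angular":[0,0.277,0],"jaw":0.05},{"translation":[155,-0.7,-44],"angular":[0,0.277,0],"jaw":0.05}]'
python3 - <<'E'
from h import *
o=ctrl.get_obs();b=(np.array(o["ee_pos"]),R.from_rotvec(o["orientation"]));print(o["qpos"])
for ly,z,a in [(97.5,70,18),(97.5,17,18)]:
  q=rake(ly,z,a);r=rel(q[0],q[1],b);print(ly,a,r[0].round(1).tolist(),r[1].round(3).tolist())
E
```

```text
t: 26.35
ee_pos: [632.4, -23.3, 107.5]
orientation: [1.872, 2.058, -0.424]
ft_force: [0.1, 0.3, -0.9]
width: 17.9
grasp_force: 30.0
[ 0.18020446  0.57142012  1.68508619 -0.53636235  0.99715506  0.40696627]
97.5 18 [-1.7, 0.8, -3.7] [-0.0, 0.002, 0.001]
97.5 18 [21.1, 0.8, 44.2] [-0.0, 0.002, 0.001]
```

```bash
python3 -m creep '[{"translation":[3,0.8,6],"angular":[0,0,0],"jaw":0.05},{"translation":[7,0.8,15],"angular":[0,0,0],"jaw":0.05},{"translation":[11,0.8,24],"angular":[0,0,0],"jaw":0.05},{"translation":[15,0.8,32],"angular":[0,0,0],"jaw":0.05},{"translation":[18,0.8,38],"angular":[0,0,0],"jaw":0.05},{"translation":[20,0.8,42],"angular":[0,0,0],"jaw":0.05},{"translation":[21,0.8,44],"angular":[0,0,0],"jaw":0.05},{"translation":[21,0.8,44],"angular":[0,0,0],"jaw":0.05}]'
python3 - <<'E'
from h import *
o=ctrl.get_obs();b=(np.array(o["ee_pos"]),R.from_rotvec(o["orientation"]))
for ly,z,a in [(87,17,20),(76,17,21),(65,17,22),(54,17,23),(43,17,24),(35,17,25),(30,17,25),(34,17,25),(34,60,25),(34,110,25)]:
  q=rake(ly,z,a);r=rel(q[0],q[1],b);print(ly,a,r[0].round(1).tolist(),r[1].round(3).tolist())
E
```

```text
t: 27.35
ee_pos: [633.2, -23.2, 59.7]
orientation: [1.872, 2.057, -0.423]
ft_force: [-0.3, 0.1, -1.3]
width: 17.9
grasp_force: 30.0
87 20 [-9.7, -0.0, 0.5] [-0.0, -0.034, 0.0]
76 21 [-19.9, -0.0, 2.6] [-0.0, -0.051, 0.0]
65 22 [-30.1, -0.0, 4.8] [-0.0, -0.068, 0.0]
54 23 [-40.3, -0.0, 6.9] [-0.0, -0.086, 0.0]
43 24 [-50.3, -0.0, 9.1] [-0.0, -0.103, 0.0]
35 25 [-57.7, -0.0, 10.0] [-0.0, -0.121, 0.0]
30 25 [-62.2, -0.0, 12.1] [-0.0, -0.121, 0.0]
34 25 [-58.6, -0.0, 10.4] [-0.0, -0.121, 0.0]
34 25 [-77.1, -0.1, -28.4] [-0.0, -0.121, 0.0]
34 25 [-98.6, -0.1, -73.6] [-0.0, -0.121, 0.0]
```

```bash
python3 -m creep '[{"translation":[-9.7,0,0.5],"angular":[0,-0.034,0],"jaw":0.05},{"translation":[-19.9,0,2.6],"angular":[0,-0.051,0],"jaw":0.05},{"translation":[-30.1,0,4.8],"angular":[0,-0.068,0],"jaw":0.05},{"translation":[-40.3,0,6.9],"angular":[0,-0.086,0],"jaw":0.05},{"translation":[-50.3,0,9.1],"angular":[0,-0.103,0],"jaw":0.05},{"translation":[-57.7,0,10],"angular":[0,-0.121,0],"jaw":0.05},{"translation":[-62.2,0,12],"angular":[0,-0.121,0],"jaw":0.05},{"translation":[-62.2,0,12],"angular":[0,-0.121,0],"jaw":0.05}]'
python3 -m creep '[{"translation":[3,0,-1.5],"angular":[0,0,0],"jaw":0.05},{"translation":[-2,0,-12],"angular":[0,0,0],"jaw":0.05},{"translation":[-12,0,-32],"angular":[0,0,0],"jaw":0.05},{"translation":[-23,0,-56],"angular":[0,0,0],"jaw":0.05},{"translation":[-33,0,-78],"angular":[0,0,0],"jaw":0.05},{"translation":[-38,0,-90],"angular":[0,0,0],"jaw":0.05},{"translation":[-38,0,-90],"angular":[0,0,0],"jaw":0.05},{"translation":[-38,0,-90],"angular":[0,0,0],"jaw":0.05}]'
python3 - <<'E'
from h import *
for c in ("scene",):
  save(c,"s9.png")
  for d in ctrl.look_for(c,"stone1"):
    r=d["rect"];w=ray(c,(r[0]+r[2])/2,(r[1]+r[3])/2,27)-np.r_[C,0];print(c,round(d["score"],2),[round(x) for x in r],(w@LX).round(0),(w@AX).round(0))
p=np.array([433.3,-25.1,60.]);print(*rel(p,down(1.534)))
E
```

```text
t: 28.35
ee_pos: [638.9, -84.6, 75.6]
orientation: [1.801, 1.978, -0.524]
ft_force: [0.3, 0.0, -1.4]
width: 17.9
grasp_force: 30.0
t: 29.35
ee_pos: [636.9, -68.3, 171.3]
orientation: [1.801, 1.979, -0.525]
ft_force: [0.1, -0.4, -1.8]
width: 17.8
grasp_force: 30.0
scene 0.82 [373, 306, 388, 326] -20.0 128.0
scene 0.76 [260, 282, 273, 299] -25.0 -98.0
scene 0.75 [366, 330, 385, 342] 24.0 126.0
scene 0.74 [417, 276, 437, 294] -108.0 205.0
scene 0.65 [249, 306, 269, 321] 28.0 -98.0
scene 0.63 [422, 362, 442, 380] 68.0 237.0
scene 0.62 [308, 317, 327, 331] 24.0 16.0
scene 0.57 [313, 291, 332, 310] -27.0 14.0
[ 112.1 -198.3   60.6] [0.0349 0.5651 0.1278]
```

```bash
python3 - <<'E'
from h import *
from scipy.spatial.transform import Slerp
o=ctrl.get_obs();R0=R.from_rotvec(o["orientation"]);s=Slerp([0,1],R.concatenate([R0,down(1.534)]))
for p,f in [((630,-67,195),0),((605,-62,205),.1),((565,-55,205),.3),((520,-45,200),.5),((475,-35,190),.75),((445,-28,170),1),((433.3,-25.1,130),1),((433.3,-25.1,90),1)]:
  r=rel(p,s(f));print(r[0].round(0).tolist(),r[1].round(3).tolist())
E
```

```text
[-11.0, -7.0, -21.0] [0.0, 0.0, 0.0]
[-10.0, -31.0, -34.0] [0.004, 0.056, 0.013]
[-1.0, -70.0, -39.0] [0.01, 0.17, 0.038]
[13.0, -114.0, -43.0] [0.018, 0.282, 0.064]
[31.0, -158.0, -42.0] [0.026, 0.424, 0.096]
[50.0, -187.0, -30.0] [0.035, 0.565, 0.128]
[75.0, -198.0, 2.0] [0.035, 0.565, 0.128]
[96.0, -198.0, 35.0] [0.035, 0.565, 0.128]
```

```bash
python3 -m creep '[{"translation":[-11,-7,-21],"angular":[0,0,0],"jaw":0.05},{"translation":[-10,-31,-34],"angular":[0.004,0.056,0.013],"jaw":0.05},{"translation":[-1,-70,-39],"angular":[0.01,0.17,0.038],"jaw":0.05},{"translation":[13,-114,-43],"angular":[0.018,0.282,0.064],"jaw":0.05},{"translation":[31,-158,-42],"angular":[0.026,0.424,0.096],"jaw":0.05},{"translation":[50,-187,-30],"angular":[0.035,0.565,0.128],"jaw":0.05},{"translation":[75,-198,2],"angular":[0.035,0.565,0.128],"jaw":0.05},{"translation":[96,-198,35],"angular":[0.035,0.565,0.128],"jaw":0.05}]'
python3 - <<'E'
from h import *
print(*rel([433.3,-25.1,-23.3],down(1.534)))
E
```

```text
t: 30.45
ee_pos: [433.2, -25.3, 90.0]
orientation: [2.263, 2.178, 0.002]
ft_force: [0.8, 0.7, -1.5]
width: 17.8
grasp_force: 30.0
[ 2.000e-01 -1.000e-01  1.133e+02] [ 0.0016 -0.0001 -0.0015]
```

```bash
python3 -m creep '[{"translation":[0,0,30],"angular":[0,0,0],"jaw":0.05},{"translation":[0,0,60],"angular":[0,0,0],"jaw":0.05},{"translation":[0,0,85],"angular":[0,0,0],"jaw":0.05},{"translation":[0,0,99],"angular":[0,0,0],"jaw":0.05},{"translation":[0,0,106],"angular":[0,0,0],"jaw":0.05},{"translation":[0,0,109],"angular":[0,0,0],"jaw":0.05},{"translation":[0,0,111],"angular":[0,0,0],"jaw":0.05},{"translation":[0,0,112],"angular":[0,0,0],"jaw":0.05}]'
python3 -m creep '[{"translation":[0,0,0.7],"angular":[0,0,0],"jaw":0.05},{"translation":[0,0,0.7],"angular":[0,0,0],"jaw":0.05},{"translation":[0,0,0.7],"angular":[0,0,0],"jaw":0.4},{"translation":[0,0,0.7],"angular":[0,0,0],"jaw":0.7},{"translation":[0,0,0.7],"angular":[0,0,0],"jaw":1},{"translation":[0,0,0.7],"angular":[0,0,0],"jaw":1},{"translation":[0,0,0.7],"angular":[0,0,0],"jaw":1},{"translation":[0,0,0.7],"angular":[0,0,0],"jaw":1}]'
python3 -m creep '[{"translation":[0,0,-15],"angular":[0,0,0],"jaw":1},{"translation":[0,0,-45],"angular":[0,0,0],"jaw":1},{"translation":[0,0,-90],"angular":[0,0,0],"jaw":1},{"translation":[0,0,-140],"angular":[0,0,0],"jaw":1},{"translation":[-30,0,-180],"angular":[0,0,0],"jaw":1},{"translation":[-80,0,-190],"angular":[0,0,0],"jaw":1},{"translation":[-130,0,-190],"angular":[0,0,0],"jaw":1},{"translation":[-170,0,-190],"angular":[0,0,0],"jaw":1}]'
python3 - <<'E'
from h import *
ctrl.get_image("scene");ctrl.get_image("top")
for c in("scene","top"):
 for n in ["pot","mat_top","rake_grip","stone1","hex_tray_mid","snips_mid","jar_mid"]:
  print(c,n,[([round(x) for x in d["rect"]],round(d["score"],2)) for d in ctrl.look_for(c,n)][:8 if n=="stone1" else 1])
print(proj("scene",[487,372,6]),proj("scene",[487,372,98]),proj("top",[487,372,100]))
E
```

```text
t: 31.45
ee_pos: [435.1, -24.8, -20.6]
orientation: [2.261, 2.179, 0.004]
ft_force: [-0.6, 0.2, -1.8]
width: 18.0
grasp_force: 30.0
t: 32.45
ee_pos: [434.7, -24.7, -21.7]
orientation: [2.261, 2.179, 0.002]
ft_force: [1.3, -0.3, 0.0]
width: 74.7
grasp_force: 0.0
t: 33.45
ee_pos: [427.9, -196.4, 169.8]
orientation: [2.26, 2.177, 0.003]
ft_force: [0.9, 0.0, -0.3]
width: 88.1
grasp_force: 0.0
scene pot [([493, 270, 536, 316], 0.6)]
scene mat_top [([476, 286, 540, 330], 0.88)]
scene rake_grip [([274, 215, 398, 270], 0.91)]
scene stone1 [([314, 288, 330, 310], 0.84), ([423, 361, 442, 380], 0.76), ([309, 317, 328, 333], 0.72), ([417, 278, 440, 292], 0.69), ([372, 302, 387, 325], 0.66), ([250, 304, 269, 317], 0.45), ([366, 331, 386, 340], 0.44)]
scene hex_tray_mid [([135, 180, 207, 240], 0.75)]
scene snips_mid [([239, 148, 275, 197], 0.97)]
scene jar_mid [([450, 198, 489, 247], 0.92)]
top pot [([112, 232, 152, 266], 0.8)]
top mat_top []
top rake_grip [([261, 258, 380, 294], 0.86)]
top stone1 [([289, 165, 306, 186], 0.77), ([205, 243, 224, 256], 0.73), ([242, 194, 257, 211], 0.69), ([341, 160, 361, 182], 0.68), ([294, 194, 310, 211], 0.62), ([190, 160, 209, 176], 0.62), ([240, 170, 253, 185], 0.6), ([345, 185, 356, 203], 0.47)]
top hex_tray_mid [([472, 226, 512, 262], 0.63)]
top snips_mid []
top jar_mid [([162, 306, 208, 345], 0.95)]
[506.86713508 306.22080534] [519.33960973 280.84189087] [125.31823125 246.83422161]
```

```bash
python3 -c "
from workcell import ctrl
print(ctrl.close_job())"
```

```text
the job is handed in; nothing more can be done
None
```

The job is handed in at about 34 s: the cactus stands upright on the cork mat, the six stones lie in three evenly spaced pairs along the planter floor, the rake is back on the table where it was, and I never touched the bystanders.

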